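# Tare the bench balance

### The arm

A 6-joint arm with a two-finger parallel gripper is mounted at the origin on the work surface. World frame = base frame: x ahead of the robot, y to its left, z up, the work surface at z = 0. Lengths are in m, angles in rad, forces in N, time in s.
With the tool pointing down it reaches from about 0.325 to 0.9 m from the base axis. Payload 6.1 kg.
Tool frame: the origin (TCP) lies between the finger pads; the fingertips stand 11 mm ahead of it and the grasp point (between the pads) lies 8 mm behind it; z points along the fingers, y is the direction in which the jaws open and shut (so a half turn about z gives the same grasp; the last joint's range is limited). The gripper opens to 87 mm and grips with 3 to 60 N. Pads are 19 mm wide; open, the fingers measure 117 mm over their backs; the gripper's body (75 mm by 190 mm) begins 51 mm behind the grasp point.
Start: joints at [-1.316, 0.22, 1.526, -0, 1.395, -0.126], TCP at [0.232, -0.58, 0.234] pointing down, gripper open.
Joint ranges: [-2.98, 2.98], [-0.91, 2.08], [0.09, 2.57], [-1.24, 4.39], [0.2, 2.65], [-2.68, 2.68]. Speed limits (rad/s): [2.57, 2.57, 3.01, 3.14, 3.14, 3.14].

### API

Orientations are given as a unit quaternion [w, x, y, z].
In Python, from plant import robot gives the robot as it stands.
- The arm moves only by the shell command python3 -m crank 'ROWS' [OPENING] [FORCE]. ROWS is text: rows parted by semicolons, each of 6 numbers parted by spaces: the shift along the tool's x, y, z in units of 25 mm (1.0 is 25 mm), then the turn, a rotation vector about the tool's x, y, z in degrees. A call has 1 to 5 rows; each row is the pose to reach, as a shift and turn from the pose measured when the call began, along the tool's axes at that moment; what a row does not reach only later rows make up. A row lasts 1/12 s, in which the tool goes at most 41.7 mm and 7.16 degrees, less where a joint would pass 70% of its speed; a pose out of reach is approached as far as the arm can. A call with a gripper value outside its range is refused whole. OPENING is the finger opening in mm, from 0 to 87, set as the call begins (- or left out, the last holds). The fingers move at their own pace and stop on an object; FORCE is the grip in N (left out, the last holds). Time passes only in rows, so rows that repeat a pose let the fingers close. It gives the time, the measured TCP pose, the force and the opening at its end, in the units of the state.
- robot.get_obs(): the state, without advancing time (a new reading comes with each control period).
- robot.capture(name): name is "side" or "top" or "wrist"; returns (picture, depth): 384x512x3 uint8, red, green, blue; 384x512 float32, m along the optical axis (not along the pixel's ray), 0 where there is no reading.
- robot.calibration(name): a dict with "fx", "fy", "cx", "cy" (pixels), "dist" ([k1, k2, p1, p2, k3] as OpenCV has them; the pictures are not rectified), "T" (4x4, takes a point from camera to world coordinates); the wrist camera has in their place "mount" (4x4, takes a point from camera to tool coordinates, whose origin is the TCP and whose axes are the flange's). Camera axes: x right, y down, z forward; pixel columns grow to the right and rows downward; lengths in m; the calibration is good to about 2 mm. A picture is of the moment at which its call begins: read the wrist's pose just before it. calibration takes no time and is no camera call.
- robot.job_done(): hands the job in, once; it reports no verdict.
Trained networks look in the newest picture that a camera, given by its name, has taken for a name from the list of things; names that differ only in an ending like _2 or _b are one class to them, and where a whole thing is asked for, a point or a joint stands for the part that bears it (a point fixed in the world has none). Each returns a list of dicts, best first, with "conf" (0 to 1); they miss things now and then, are a little off and sometimes report something else, mostly with a low value. They report only what shows in the picture. A call takes as long as a camera call.
- robot.silhouettes(camera, thing): "pixels" (384x512 bool, what is visible of it) and "box" ([left, top, right, bottom] in pixels, round what is visible of it).
The state is a dict: "time_s": time; "joint_pos": joint angles; "joint_velocities": joint speeds; "joint_torque": joint torques, N m; "ee_pos": TCP position; "tool_rot": TCP orientation; "contact_force": force on the tool from outside, world axes, zero at the start; "wrist_torque": the same for the moment, N m; "gripper_width": opening from 0.0 (shut) to 1.0 (fully open).
Only numpy, scipy, OpenCV 4.12 (cv2) and the standard library are available. Lean on these libraries where they do the work, as an engineer would, in place of code of your own. Each camera call takes 0.05 s, during which the arm holds its last target. There are 200 camera calls.

### The job

Tare the balance with its empty white dish on the pan: first push the sliding cover fully shut over the weighing chamber, then reach down into the well with the green key, press that key all the way down, let it come back up and move clear. Do not press the orange key in the other well, and leave the dish and the bottle, brass weight and jar beside the balance where they are; nothing is to be picked up.

Things in the scene. Friction and masses are not known exactly. Their poses are not given: they have to be found in the camera images.
- balance: Fixed lab balance, 330 (x) by 230 (y) mm, deck 52 mm high. Origin: on the bench (z = 0) under its middle; x points from the front (key wells, robot side) to the back, y to its left. Clear square chamber, 130 mm outside, centred 55 mm behind the origin, rim 118 mm above the bench; two cover rails run on past it to 160 mm on the +y side, under the open cover.
- cover (a joint): Travel of the tinted see-through sliding cover (134 by 134 by 5 mm, top 123 mm above the bench), in m: 0 = fully shut, at its stop; grows up to 0.09 as it slides open along the balance's +y. It starts 0.045 to 0.08 open. Sliding takes about 2 N; it stays where it is left and cannot be lifted.
- cover_bar (a point): Centre of the top of the blue upright push bar in the middle of the cover: 70 mm long along the balance's x, 12 mm thick along the balance's y, standing 27 mm above the cover; its top is 150 mm above the bench. To shut the cover, push the bar's +y face along the balance's -y. The bar moves with the cover; when shut it is over the middle of the chamber.
- tare (a joint): Press of the green tare key, in m: 0 = up, 0.006 = fully down. A spring returns it: 1 N starts it moving, 5 N holds it fully down.
- tare_top (a point): Centre of the top of the round green key (30 mm diameter), 36 mm above the bench when up, 30 when down. It is 16 mm below the mouth (52 mm above the bench) of an upright round well, 44 mm in diameter, in a white 76 mm square pod; well floor 26 mm above the bench. The wells lie 120 mm in front of the balance's origin, 80 mm apart along its y; which is left or right varies.
- calib (a joint): Press of the orange calibration key, in m: 0 = up, 0.006 = fully down. Same spring as the green one. Must not be pressed.
- calib_top (a point): Centre of the top face of the round orange key, in the other, identical well (same sizes and heights as the green one).
- pan (a point): Centre of the top of the round steel weighing pan (84 mm in diameter) inside the chamber, 62 mm above the bench, 55 mm behind the balance's origin.
- dish_mid (a point): Middle of the loose white weighing dish, 56 mm in diameter and 16 mm high, standing on the pan; the point is half-way up. Leave it alone.
- reagent_mid (a point): Middle (95 mm up) of a loose amber reagent bottle with a blue cap, 86 mm in diameter and 190 mm tall, standing on the bench to the balance's -y side. Leave it alone.
- weight_mid (a point): Middle (24 mm up) of a loose brass weight with a small knob, 32 mm in diameter and 47 mm tall, standing on the bench to the -y side of the wells. Leave it alone.
- jar_mid (a point): Middle (32 mm up) of a loose white jar with a red lid, 52 mm in diameter and 65 mm tall, standing on the bench to the +y side of the wells. Leave it alone.

How it is judged:
On the way, in this order (a step that is already met when the one before it is completed fails the run):
1. the cover is pushed fully shut (within 4 mm) (value of joint cover below 0.004 m and value of joint tare below 0.001 m), for 0.2 s.
2. the green key is pressed down (at least 4.5 of its 6 mm) with the cover shut (value of joint tare above 0.0045 m and value of joint cover below 0.004 m), for 0.1 s.
At the end, for the whole second after the job is handed in: The cover is shut within 4 mm, both keys are up (within 1 mm), the dish stands on the pan within 10 mm of where it was, and the bottle, weight and jar are within 15 mm of where they were (all of step 1 and value of joint calib below 0.001 m and horizontal distance between dish_mid and pan below 0.022 m and distance of dish_mid from where it was at the start of the episode below 0.01 m and distance of each of reagent_mid, weight_mid, jar_mid from where it was at the start of the episode below 0.015 m); the robot touches nothing.
It fails at once if the orange key is pressed (2 mm or more) (value of joint calib above 0.002 m).
It fails at once if the green key is pressed before the cover is shut (value of joint tare above 0.003 m and value of joint cover above 0.006 m).
It fails at once if the dish is moved by more than 10 mm or lifted (distance of dish_mid from where it was at the start of the episode above 0.01 m).
It fails at once if the bottle, weight or jar is moved by more than 15 mm, tipped or lifted (distance of any of reagent_mid, weight_mid, jar_mid from where it was at the start of the episode above 0.015 m).
It also fails if it takes over 48 s, if anything falls off the work surface, if the arm or the gripper's body presses on something with over 40 N, if the wrist force passes 120 N, or if a joint passes its speed limit or range.

## Working session

There is one attempt and no reset: what is moved stays moved. The work goes in short steps, Python scripts to look and compute and a shell command to move; the robot and the scene stay as the last step left them, time stands still between calls to the robot, and variables do not carry over. Pictures are saved under pics/ and viewed, about 8 in all and at most 12, crops included, and the job is handed in when it is done.

```bash
ls; mkdir -p pics; cat > h.py <<'E'
from plant import robot
import numpy as np, cv2
from scipy.spatial.transform import Rotation as R
def rot(q): return R.from_quat([q[1],q[2],q[3],q[0]]).as_matrix()
def camT(name):
    c=robot.calibration(name)
    if name=='wrist':
        o=robot.get_obs(); T=np.eye(4); T[:3,:3]=rot(o['tool_rot']); T[:3,3]=o['ee_pos']
        return c, T@np.array(c['mount'])
    return c, np.array(c['T'])
def K(c): return np.array([[c['fx'],0,c['cx']],[0,c['fy'],c['cy']],[0,0,1.]])
def rays(c,uv):
    return cv2.undistortPoints(np.float64(uv).reshape(-1,1,2),K(c),np.array(c['dist'])).reshape(-1,2)
def at_z(c,T,uv,z):
    n=rays(c,uv); d=np.c_[n,np.ones(len(n))]@T[:3,:3].T
    return T[:3,3]+d*((z-T[2,3])/d[:,2])[:,None]
def proj(c,T,P):
    Ti=np.linalg.inv(T); p=np.atleast_2d(P)@Ti[:3,:3].T+Ti[:3,3]
    return cv2.projectPoints(p,np.zeros(3),np.zeros(3),K(c),np.array(c['dist']))[0].reshape(-1,2)
def save(n,img): cv2.imwrite('pics/'+n,cv2.cvtColor(img,cv2.COLOR_RGB2BGR))
E
python3 - <<'E'
from h import *
o=robot.get_obs(); print(o['time_s'],o['ee_pos'],o['tool_rot'])
Z=dict(tare_top=.036,calib_top=.036,cover_bar=.15,pan=.062,dish_mid=.07,reagent_mid=.095,weight_mid=.024,jar_mid=.032)
for n in ['top','side']:
    c,T=camT(n); print(n,T[:3,3].round(3))
    im,d=robot.capture(n); save(n+'0.png',im)
    for t in Z:
        for s in robot.silhouettes(n,t)[:2]:
            ys,xs=np.nonzero(s['pixels']); m=[xs.mean(),ys.mean()]
            print(t,round(s['conf'],2),np.round(s['box']),np.round(m,1),len(xs),at_z(c,T,[m],Z[t])[0].round(4))
E
```

```text
pics
0.0 [ 0.23212292 -0.57963746  0.23244261] [-9.80805300e-04  9.81932023e-01  1.89231438e-01 -6.38382802e-05]
top [0.466 0.022 0.948]
tare_top 0.44 [274. 250. 290. 262.] [281.  251.8] 130 [ 0.456  -0.0343  0.036 ]
calib_top 0.71 [238. 238. 252. 248.] [243.8 242.5] 154 [0.4759 0.0435 0.036 ]
cover_bar 0.62 [214. 114. 297. 195.] [256.5 152.9] 4626 [0.6425 0.0161 0.15  ]
pan 0.96 [197. 109. 346. 281.] [273.3 181.4] 14539 [ 0.6013 -0.019   0.062 ]
dish_mid 0.44 [289. 160. 295. 177.] [290.8 168. ] 101 [ 0.6279 -0.0552  0.07  ]
reagent_mid 0.56 [365. 144. 421. 195.] [393.1 169.7] 2164 [ 0.6186 -0.2597  0.095 ]
reagent_mid 0.48 [272. 245. 288. 262.] [280.6 251.3] 165 [ 0.4574 -0.03    0.095 ]
weight_mid 0.57 [348. 241. 366. 260.] [357.5 249. ] 216 [ 0.4602 -0.1985  0.024 ]
jar_mid 0.74 [165. 201. 191. 227.] [177.4 211.9] 532 [0.5417 0.1845 0.032 ]
side [0.216 0.669 0.545]
tare_top 0.51 [298. 246. 307. 252.] [302.1 248.3] 37 [0.4812 0.0384 0.036 ]
cover_bar 0.77 [186. 164. 279. 210.] [232.2 184.9] 2242 [0.6208 0.0657 0.15  ]
pan 0.94 [173. 159. 365. 291.] [256.3 218. ] 11140 [0.5916 0.025  0.062 ]
reagent_mid 0.67 [280. 112. 321. 191.] [302.9 152.4] 2033 [ 0.617  -0.2501  0.095 ]
reagent_mid 0.33 [343. 193. 356. 213.] [351.6 203.7] 269 [ 0.4274 -0.0727  0.095 ]
weight_mid 0.69 [347. 193. 360. 212.] [351.7 203.6] 251 [ 0.4608 -0.1903  0.024 ]
jar_mid 0.71 [221. 261. 248. 306.] [232.5 282.9] 1167 [0.546  0.1857 0.032 ]
```

```bash
python3 - <<'E'
import cv2
a=cv2.imread('pics/top0.png')[90:290,150:430]; cv2.imwrite('pics/top0c.png',cv2.resize(a,None,fx=2.8,fy=2.8,interpolation=cv2.INTER_CUBIC))
E
```

```text
(no output)
```

View pics/top0c.png

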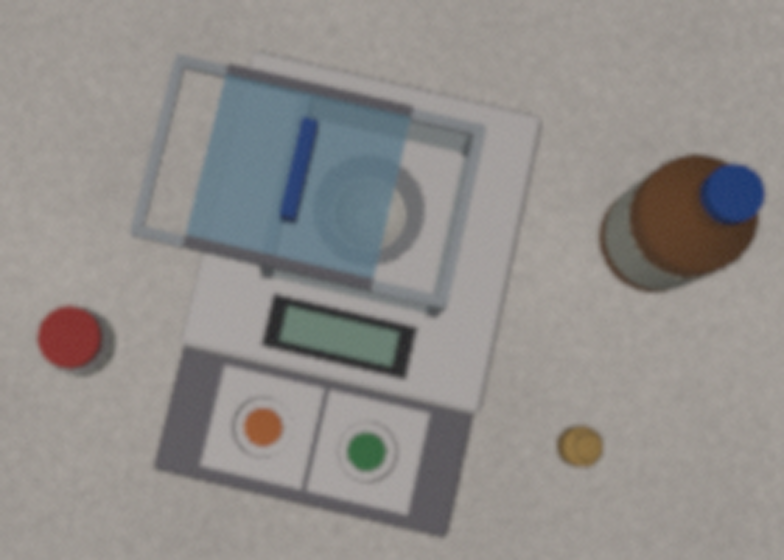

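View pics/side0.png

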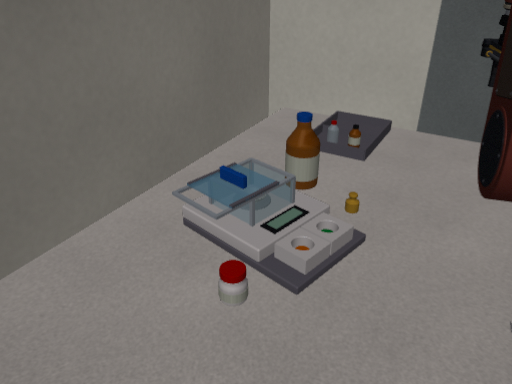

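The top view shows the cover open to the left, with the bar at crop (299,170). The orange key is at (263,427), in the +y well, and the green key at (366,452), in the -y well. The bottle, weight and jar are at (690,215), (580,446) and (72,338). In the side view the network's "tare_top" at (302,248) is actually the orange key, because green sits at (327,232). I'll locate the keys and bar by colour instead.

```bash
cat > loc.py <<'E'
from h import *
def seg(im,kind):
    h=cv2.cvtColor(im,cv2.COLOR_RGB2HSV); H,S,V=cv2.split(h)
    m={'green':(H>45)&(H<85)&(S>110),'orange':(H>4)&(H<18)&(S>140)&(V>120),'bar':(H>105)&(H<130)&(S>150)}[kind]
    n,l,st,ce=cv2.connectedComponentsWithStats(m.astype(np.uint8)); return l,st,ce
def blobs(im,kind,roi,mn=15):
    l,st,ce=seg(im,kind); out=[]
    for i in range(1,len(st)):
        u,v=ce[i]
        if st[i,4]>=mn and roi[0]<u<roi[2] and roi[1]<v<roi[3]:
            ys,xs=np.nonzero(l==i); out.append((np.c_[xs,ys].astype(float),st[i],ce[i]))
    return sorted(out,key=lambda b:-b[1][4])
E
python3 - <<'E'
from loc import *
for n,roi in [('top',(190,90,330,290)),('side',(170,130,345,280))]:
    c,T=camT(n); im=cv2.cvtColor(cv2.imread(f'pics/{n}0.png'),cv2.COLOR_BGR2RGB)
    for k,z in [('green',.036),('orange',.036),('bar',.15)]:
        for p,st,ce in blobs(im,k,roi)[:2]:
            print(n,k,st,ce.round(1),at_z(c,T,[ce],z)[0].round(4))
            if k=='bar':
                r=cv2.minAreaRect(p.astype(np.float32)); b=at_z(c,T,cv2.boxPoints(r),z); print(b.round(4))
E
```

```text
top green [276 246  10  11  85] [280.4 250.8] [ 0.4581 -0.0331  0.036 ]
top orange [238 237  12  11 104] [243.5 242. ] [0.477  0.0442 0.036 ]
top bar [251 133  11  34 121] [256.3 149.6] [0.6489 0.0166 0.15  ]
[[0.6181 0.0275 0.15  ]
 [0.6813 0.0122 0.15  ]
 [0.6797 0.0056 0.15  ]
 [0.6165 0.0209 0.15  ]]
side green [322 230  11   2  18] [327.  230.5] [ 0.4627 -0.0422  0.036 ]
side orange [296 246  13   4  39] [302.  247.7] [0.4822 0.0369 0.036 ]
side bar [220 166  27  23 375] [233.1 176.6] [0.6379 0.0364 0.15  ]
[[6.693e-01 5.030e-02 1.500e-01]
 [6.902e-01 3.000e-04 1.500e-01]
 [6.077e-01 2.170e-02 1.500e-01]
 [5.920e-01 6.800e-02 1.500e-01]]
```

```bash
cat > go.py <<'E'
from h import *
import sys
def go(x,y,z,yaw):
    o=robot.get_obs(); Rm=rot(o['tool_rot']); d=Rm.T@(np.array([x,y,z])-o['ee_pos'])/.025
    a=np.radians(yaw); Rt=np.array([[np.cos(a),np.sin(a),0],[np.sin(a),-np.cos(a),0],[0,0,-1]])
    rv=np.degrees(R.from_matrix(Rm.T@Rt).as_rotvec())
    print('t',round(o['time_s'],2),'ee',np.round(o['ee_pos'],4),'F',np.round(o['contact_force'],1),'w',round(o['gripper_width'],3),'ROW',d.round(2),rv.round(1))
if __name__=='__main__': go(*map(float,sys.argv[1:]))
E
python3 -m crank '25.4 -17.4 0 0 0 35.4;25.4 -17.4 0 0 0 35.4;25.4 -17.4 0 0 0 35.4;25.4 -17.4 0 0 0 35.4;25.4 -17.4 0 0 0 35.4' 0 20; python3 go.py .66 .06 .234 -13.6
```

```text
time_s: 1.32
ee_pos: [0.3464, -0.4092, 0.2336]
tool_rot: [0.0, 0.993, -0.118, 0.0]
contact_force: [1.4, -1.2, 0.5]
gripper_width: 0.703
t 1.32 ee [ 0.3464 -0.4092  0.2336] F [ 1.4 -1.2  0.5] w 0.703 ROW [ 7.800e+00 -2.119e+01 -1.000e-02] [ 0. -0.  0.]
```

```bash
python3 -m crank '7.8 -21.2 0 0 0 0;7.8 -21.2 0 0 0 0;7.8 -21.2 0 0 0 0;7.8 -21.2 0 0 0 0;7.8 -21.2 0 0 0 0'; python3 go.py .66 .06 .234 -13.6
```

```text
time_s: 1.73
ee_pos: [0.4622, -0.2358, 0.234]
tool_rot: [0.0, 0.993, -0.118, 0.001]
contact_force: [1.2, -0.2, 0.4]
gripper_width: 0.326
t 1.73 ee [ 0.4622 -0.2358  0.234 ] F [ 1.2 -0.2  0.4] w 0.326 ROW [  4.92 -13.36  -0.  ] [ 0.  -0.1  0. ]
```

```bash
python3 -m crank '4.9 -13.3 0 0 0 0;4.9 -13.3 0 0 0 0;4.9 -13.3 0 0 0 0;4.9 -13.3 0 0 0 0;4.9 -13.3 0 0 0 0'; python3 go.py .66 .06 .234 -13.6
```

```text
time_s: 2.15
ee_pos: [0.578, -0.0623, 0.2341]
tool_rot: [0.0, 0.993, -0.118, 0.001]
contact_force: [0.8, -1.2, -0.2]
gripper_width: 0.022
t 2.15 ee [ 0.578  -0.0623  0.2341] F [ 0.8 -1.2 -0.2] w 0.022 ROW [ 2.04 -5.53  0.01] [ 0.  -0.1  0. ]
```

```bash
python3 -m crank '2 -5.5 0 0 0 0;2 -5.5 0 0 0 0;2 -5.5 0 0 0 0;2 -5.5 0 0 0 0;2 -5.5 0 0 0 0'; python3 go.py .66 .06 .145 -13.6
python3 - <<'E'
from loc import *
c,T=camT('wrist'); im,d=robot.capture('wrist'); save('w1.png',im); print(T.round(3))
for p,st,ce in blobs(im,'bar',(0,0,512,384))[:3]:
    r=cv2.minAreaRect(p.astype(np.float32)); b=at_z(c,T,cv2.boxPoints(r),.15); print(st,ce.round(1),at_z(c,T,[ce],.15)[0].round(4)); print(b.round(4))
E
```

```text
time_s: 2.57
ee_pos: [0.6604, 0.0644, 0.2337]
tool_rot: [-0.001, 0.993, -0.116, 0.001]
contact_force: [-0.4, -1.4, -0.4]
gripper_width: 0.01
t 2.57 ee [0.6604 0.0644 0.2337] F [-0.4 -1.4 -0.4] w 0.01 ROW [0.02 0.18 3.55] [-0.1 -0.1  0.3]
[[-0.23  -0.933 -0.276  0.736]
 [-0.973  0.22   0.067  0.047]
 [-0.002  0.284 -0.959  0.386]
 [ 0.     0.     0.     1.   ]]
[ 302  158   23   85 1509] [312.8 199.1] [0.6555 0.0174 0.15  ]
[[0.6204 0.0349 0.15  ]
 [0.691  0.0165 0.15  ]
 [0.6865 0.002  0.15  ]
 [0.6154 0.0192 0.15  ]]
```

View pics/w1.png

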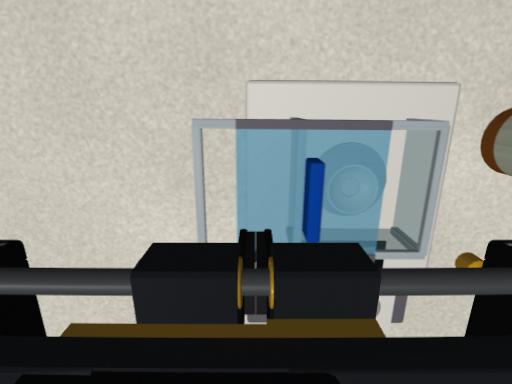

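The bar is at pixel (313,200), and the closed fingertips at (256,250) are on its +y side. Next I'll descend and push.

```bash
python3 -m crank '0 0.1 1.2 0 0 0;0 0.1 2.4 0 0 0;0 0.1 3.5 0 0 0;0 0.1 3.5 0 0 0;0 0.1 3.5 0 0 0'; python3 go.py .6426 -.015 .145 -13.6
```

```text
time_s: 3.03
ee_pos: [0.657, 0.0585, 0.1444]
tool_rot: [0.001, 0.993, -0.117, -0.002]
contact_force: [-0.0, 0.3, 0.5]
gripper_width: 0.006
t 3.03 ee [0.657  0.0585 0.1444] F [-0.   0.3  0.5] w 0.006 ROW [ 0.12  2.99 -0.02] [0.1 0.2 0.2]
```

```bash
python3 -m crank '0 0.4 0 0 0 0;0.03 0.8 0 0 0 0;0.05 1.2 0 0 0 0;0.07 1.6 0 0 0 0;0.1 2 0 0 0 0'; python3 -m crank '0 0.2 0 0 0 0;0 0.4 0 0 0 0;0 0.6 0 0 0 0;0 0.6 0 0 0 0'; python3 go.py .6426 -.015 .145 -13.6
```

```text
time_s: 3.45
ee_pos: [0.6483, 0.008, 0.1461]
tool_rot: [0.0, 0.993, -0.117, -0.0]
contact_force: [-0.4, 2.8, 1.0]
gripper_width: 0.006
time_s: 3.78
ee_pos: [0.6448, -0.0077, 0.1463]
tool_rot: [0.001, 0.993, -0.117, -0.0]
contact_force: [-0.1, -0.1, -0.0]
gripper_width: 0.008
t 3.78 ee [ 0.6448 -0.0077  0.1463] F [-0.1 -0.1 -0. ] w 0.008 ROW [-0.02  0.3   0.05] [0.1 0.  0.1]
```

```bash
python3 -m crank '0 0.15 0 0 0 0;0 0.3 0 0 0 0;0 0.3 0 0 0 0'; python3 -m crank '0 0.15 0 0 0 0;0 0.3 0 0 0 0;0 0.3 0 0 0 0'
```

```text
time_s: 4.03
ee_pos: [0.6429, -0.0156, 0.1462]
tool_rot: [0.001, 0.993, -0.117, -0.0]
contact_force: [-0.6, -0.2, -0.5]
gripper_width: 0.004
time_s: 4.28
ee_pos: [0.6415, -0.0213, 0.1462]
tool_rot: [-0.001, 0.993, -0.117, -0.0]
contact_force: [2.0, 7.0, 0.2]
gripper_width: 0.002
```

```bash
python3 -m crank '0 0.1 0 0 0 0;0 0.2 0 0 0 0;0 0.2 0 0 0 0'
python3 - <<'E'
from loc import *
c,T=camT('top'); im,d=robot.capture('top'); save('top1.png',im)
for p,st,ce in blobs(im,'bar',(190,90,330,290))[:2]: print(st,ce.round(1),at_z(c,T,[ce],.15)[0].round(4))
cw,Tw=camT('wrist'); im2,_=robot.capture('wrist'); save('w2.png',im2)
a=cv2.resize(im[90:290,170:350],None,fx=2.2,fy=2.2); b=cv2.resize(im2,(int(512*440/384),440))[:, :]
b=b[:,:400]; save('m1.png',np.hstack([a,cv2.resize(im2,None,fx=.78,fy=.78)[:0] if 0 else np.vstack([cv2.resize(im2,(390,293)),np.zeros((147,390,3),np.uint8)])]))
E
```

```text
time_s: 4.53
ee_pos: [0.6415, -0.0214, 0.1463]
tool_rot: [-0.005, 0.993, -0.117, 0.001]
contact_force: [5.6, 15.9, -1.5]
gripper_width: 0.005
[279 170   4   4  15] [280.4 171.4] [ 0.6068 -0.0285  0.15  ]
```

View pics/m1.png

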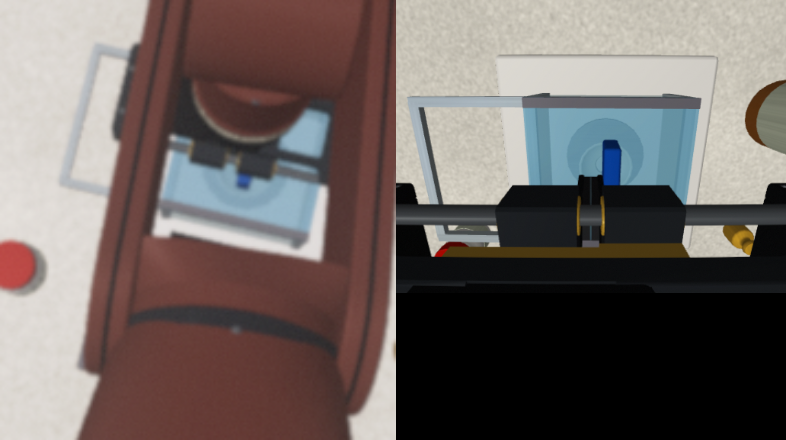

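The cover is at its stop: pushing harder gave 17 N with no motion, and in both views it covers the chamber. Now I'll back off, rise, and look at the wells from about 90 mm in front of the green key.

```bash
python3 -m crank '0 -0.4 0 0 0 0;0 -0.9 0 0 0 0;0 -0.9 -1.5 0 0 0;0 -0.9 -3 0 0 0;0 -0.9 -3.5 0 0 0'; python3 go.py .371 -.012 .234 -13.6
```

```text
time_s: 5.05
ee_pos: [0.6489, -0.0003, 0.2401]
tool_rot: [-0.004, 0.993, -0.116, 0.005]
contact_force: [0.7, -0.7, 0.9]
gripper_width: 0.005
t 5.05 ee [ 6.489e-01 -3.000e-04  2.401e-01] F [ 0.7 -0.7  0.9] w 0.005 ROW [-10.71   3.03   0.13] [-0.5 -0.5  0.2]
```

```bash
python3 -m crank '-10.7 3 0 -0.5 -0.5 0;-10.7 3 0 -0.5 -0.5 0;-10.7 3 0 -0.5 -0.5 0;-10.7 3 0 -0.5 -0.5 0;-10.7 3 0 -0.5 -0.5 0';python3 go.py .371 -.012 .234 -13.6
```

```text
time_s: 5.47
ee_pos: [0.4364, -0.0088, 0.2359]
tool_rot: [0.0, 0.993, -0.116, -0.0]
contact_force: [-0.3, -0.3, 0.8]
gripper_width: 0.007
t 5.47 ee [ 0.4364 -0.0088  0.2359] F [-0.3 -0.3  0.8] w 0.007 ROW [-2.52  0.73  0.08] [0.  0.  0.2]
```

```bash
python3 -m crank '-2.5 0.7 0 0 0 0;-2.5 0.7 0 0 0 0;-2.5 0.7 0 0 0 0;-2.5 0.7 0 0 0 0'
python3 - <<'E'
from loc import *
c,T=camT('wrist'); im,d=robot.capture('wrist'); save('w3.png',im); print(robot.get_obs()['ee_pos'])
for k,z in [('green',.036),('orange',.036),('bar',.15)]:
    for p,st,ce in blobs(im,k,(0,0,512,384),60)[:2]: 
        e,_,_=(cv2.fitEllipse(cv2.convexHull(p.astype(np.float32))) if len(p)>20 else (ce,0,0))
        print(k,st,ce.round(1),at_z(c,T,[ce],z)[0].round(4),at_z(c,T,[e],z)[0].round(4))
print('top cam')
c,T=camT('top'); im,d=robot.capture('top'); save('top2.png',im)
for k,z in [('green',.036),('orange',.036),('bar',.15)]:
    for p,st,ce in blobs(im,k,(190,90,330,290))[:2]: print(k,st,ce.round(1),at_z(c,T,[ce],z)[0].round(4))
E
```

```text
time_s: 5.8
ee_pos: [0.3714, -0.0116, 0.2365]
tool_rot: [0.001, 0.993, -0.117, 0.001]
contact_force: [1.0, -0.0, 0.7]
gripper_width: 0.006
[ 0.37216829 -0.01162246  0.2366533 ]
green [244  83  25  27 534] [255.8  96.4] [ 0.4598 -0.0331  0.036 ] [ 0.4598 -0.0331  0.036 ]
orange [172  83  26  28 545] [184.5  96.2] [0.4787 0.0447 0.036 ] [0.4787 0.0446 0.036 ]
top cam
green [276 246  10  11  84] [280.4 250.8] [ 0.458  -0.0332  0.036 ]
orange [238 237  12  11 104] [243.5 242. ] [0.477  0.0442 0.036 ]
bar [279 140  10  34 118] [283.8 156.4] [ 0.6355 -0.0352  0.15  ]
```

View pics/w3.png

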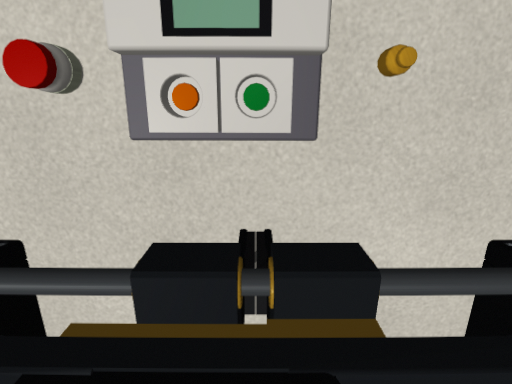

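The wrist view shows green at (256,96) and orange at (184,96). Wrist and top camera agree on the green key to within 2 mm, at about (0.459, -0.033), and the bar puts the cover at its shut position. I'll move over the green key.

```bash
python3 go.py .4592 -.0331 .1 -13.6; python3 -m crank '1.2 0 1 0 0 0;2.4 0 2 0 0 0;3.6 0 3 0 0 0;3.6 0 4 0 0 0;3.6 0 5.4 0 0 0';python3 -m crank '0 0 0 0 0 0;0 0 0 0 0 0';  python3 go.py .4592 -.0331 .06 -13.6
```

```text
t 5.9 ee [ 0.3725 -0.0116  0.2366] F [ 0.1 -0.3  0.9] w 0.006 ROW [3.57 0.03 5.47] [ 0.  -0.1  0.2]
time_s: 6.32
ee_pos: [0.4637, -0.0333, 0.1012]
tool_rot: [0.001, 0.993, -0.116, 0.002]
contact_force: [-0.1, 0.3, -0.4]
gripper_width: 0.01
time_s: 6.48
ee_pos: [0.4629, -0.0329, 0.0991]
tool_rot: [0.0, 0.993, -0.116, -0.001]
contact_force: [0.3, -0.1, 0.4]
gripper_width: 0.007
t 6.48 ee [ 0.4629 -0.0329  0.0991] F [ 0.3 -0.1  0.4] w 0.007 ROW [-0.14  0.04  1.56] [0.1 0.1 0.2]
```

```bash
python3 -m crank '-0.14 0.04 0.4 0 0 0;-0.14 0.04 0.8 0 0 0;-0.14 0.04 1.2 0 0 0;-0.14 0.04 1.2 0 0 0';  python3 go.py .4592 -.0331 .041 -13.6
python3 - <<'E'
from h import *
im,d=robot.capture('side'); save('s2.png',cv2.resize(im[170:290,240:400],None,fx=4,fy=4,interpolation=cv2.INTER_CUBIC))
E
```

```text
time_s: 6.82
ee_pos: [0.4582, -0.0328, 0.0678]
tool_rot: [0.0, 0.993, -0.116, -0.002]
contact_force: [0.6, -0.2, -0.1]
gripper_width: 0.008
t 6.82 ee [ 0.4582 -0.0328  0.0678] F [ 0.6 -0.2 -0.1] w 0.008 ROW [0.04 0.   1.07] [0.1 0.2 0.2]
```

View pics/s2.png

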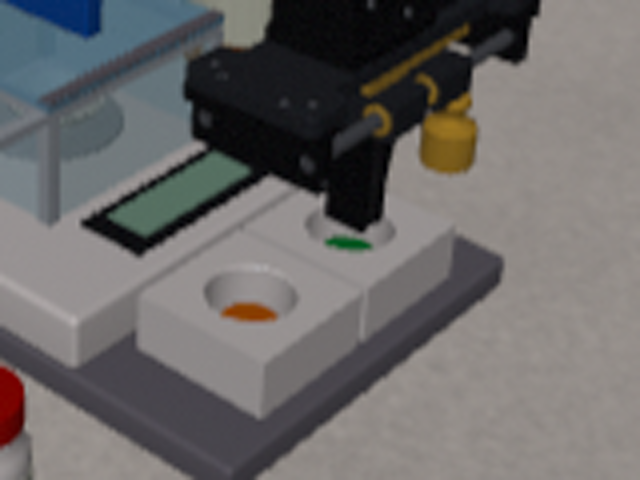

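The closed fingertip at (355,218) is just over the mouth of the green well, centred at (350,228). Now I'll press.

```bash
python3 -m crank '0.03 0 0.3 0 0 0;0.03 0 0.6 0 0 0;0.03 0 0.8 0 0 0;0.03 0 0.8 0 0 0'; python3 -m crank '0 0 0.15 0 0 0;0 0 0.3 0 0 0;0 0 0.3 0 0 0'
```

```text
time_s: 7.2
ee_pos: [0.4585, -0.033, 0.0474]
tool_rot: [0.0, 0.993, -0.116, -0.002]
contact_force: [-0.4, -0.0, 0.7]
gripper_width: 0.006
time_s: 7.45
ee_pos: [0.4591, -0.0331, 0.0412]
tool_rot: [0.0, 0.993, -0.116, -0.002]
contact_force: [-5.0, 0.2, 11.8]
gripper_width: 0.005
```

```bash
python3 -m crank '0 0 0.05 0 0 0;0 0 0.05 0 0 0;0 0 0.05 0 0 0'; python3 -m crank '0 0 -0.5 0 0 0;0 0 -1 0 0 0;0 0 -1.5 0 0 0;0 0 -2.5 0 0 0;0 0 -4 0 0 0'; python3 -m crank '-1 0 -2 0 0 0;-2.2 0 -3 0 0 0;-3.4 0 -3 0 0 0;-3.4 0 -3 0 0 0'
python3 - <<'E'
from loc import *
print(robot.get_obs()['ee_pos'])
c,T=camT('wrist'); im,d=robot.capture('wrist'); save('w4.png',im)
for k,z in [('green',.036),('orange',.036)]:
    for p,st,ce in blobs(im,k,(0,0,512,384),60)[:2]: print(k,st,ce.round(1),at_z(c,T,[ce],z)[0].round(4), 'depth z',np.median([ (T@np.r_[np.r_[rays(c,[q])[0],1]*d[int(q[1]),int(q[0])],1])[2] for q in p]).round(4))
c,T=camT('top'); im,d=robot.capture('top'); save('top3.png',im)
for k,z in [('green',.036),('orange',.036),('bar',.15)]:
    for p,st,ce in blobs(im,k,(190,90,330,290))[:1]: print(k,st,ce.round(1),at_z(c,T,[ce],z)[0].round(4))
save('top3c.png',cv2.resize(im[90:290,150:430],None,fx=2.8,fy=2.8,interpolation=cv2.INTER_CUBIC))
for n in ['reagent_mid','weight_mid','jar_mid']:
    for s in robot.silhouettes('top',n)[:1]: print(n,s['box'])
E
```

```text
time_s: 7.7
ee_pos: [0.4591, -0.0331, 0.0411]
tool_rot: [0.0, 0.993, -0.116, -0.003]
contact_force: [-5.4, 1.4, 15.1]
gripper_width: 0.006
time_s: 8.12
ee_pos: [0.4569, -0.0325, 0.1388]
tool_rot: [-0.0, 0.993, -0.116, -0.006]
contact_force: [-0.0, -0.4, -0.0]
gripper_width: 0.004
time_s: 8.45
ee_pos: [0.3728, -0.0121, 0.2181]
tool_rot: [0.0, 0.993, -0.116, -0.003]
contact_force: [0.5, 0.1, -0.9]
gripper_width: 0.011
[ 0.3727972  -0.01208607  0.21809142]
green [243  82  27  28 596] [256.   95.4] [ 0.46   -0.0333  0.036 ] depth z 0.0372
orange [167  81  28  29 609] [180.6  95. ] [0.4789 0.0444 0.036 ] depth z 0.0372
green [276 246  10  11  85] [280.4 250.7] [ 0.4581 -0.0332  0.036 ]
orange [238 237  12  11 104] [243.5 242. ] [0.477  0.0442 0.036 ]
bar [279 140  11  33 119] [283.9 155.9] [ 0.6364 -0.0355  0.15  ]
reagent_mid [362.1, 141.1, 421.7, 194.8]
weight_mid [345.6, 239.2, 366.2, 259.4]
jar_mid [163.3, 202.0, 191.1, 224.2]
```

View pics/top3c.png

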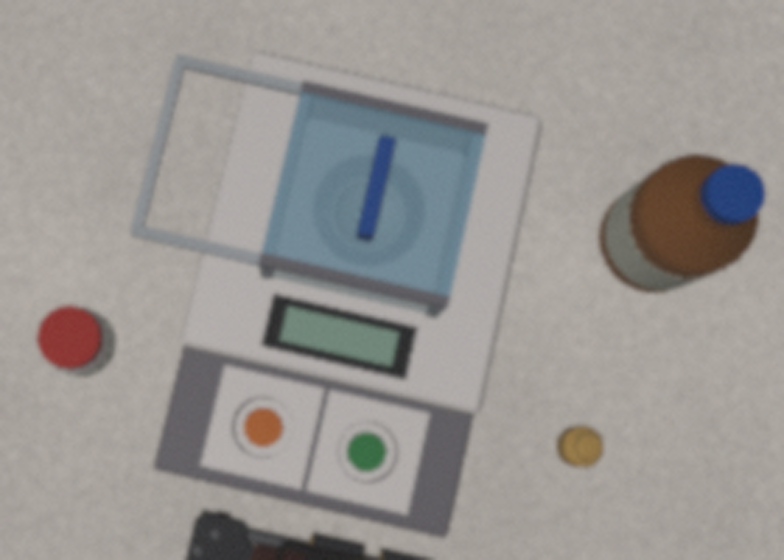

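The cover is shut, with its bar at (376,188) over the chamber. Both keys are up at 37 mm, and the bottle, weight and jar are at the same pixels as at the start. The arm is clear, so I'll hand the job in.

```bash
python3 -c "
from plant import robot
print(robot.job_done(), robot.get_obs()['time_s'])"
```

```text
the job is handed in; nothing more can be done
the job is handed in; nothing more can be done
```

I shut the cover, then pressed the green key fully down and released it. The job was handed in at about 8.7 s of the 48 s allowed; the simulator gives no verdict.

- **Cover:** I pushed the bar until it stopped moving, at about 17 N. The last picture shows it over the middle of the chamber, within about 2 mm of where I worked out it should sit.
- **Green key:** I pressed it until it bottomed, with the fingertip 30 mm above the bench and 12–15 N on the key, and held it there for more than 0.25 s. After I backed away it read 37 mm by depth, the same as the orange key, so both are up. The orange key was never touched.
- **Bottle, weight and jar:** they are at the same pixels as at the start.
- **Dish:** I saw no change through the tinted cover, but I did not measure its position after the cover was shut.

**Checks that disagreed:**
- The network's "tare_top" in the side view was actually the orange key, so I located the keys by colour instead.
- The wrist and top cameras differed by about 2 mm on the green key's position.
- During the press there was about 5 N of sideways force, perhaps friction or light contact with the well wall.

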